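# Find the fullest spice tin by its weight

### The arm

A 7-joint arm with a two-finger parallel gripper is mounted at the origin on the work surface. World frame = base frame: x ahead of the robot, y to its left, z up, the work surface at z = 0. Lengths are in m, angles in rad, forces in N, time in s.
With the tool pointing down it reaches from about 0.4 to 0.9 m from the base axis. Payload 5.6 kg.
Tool frame: the origin (TCP) lies on the front face of the gripper's body, between the roots of the fingers; the fingertips stand 88 mm ahead of it and the grasp point (between the pads) lies 69 mm ahead of it; z points along the fingers, y is the direction in which the jaws open and shut (so a half turn about z gives the same grasp; the last joint's range is limited). The gripper opens to 92 mm and grips with 3 to 60 N. Pads are 20 mm wide; open, the fingers measure 128 mm over their backs; the gripper's body (75 mm by 189 mm) begins 69 mm behind the grasp point.
Start: joints at [1.061, 0.468, -0.012, 1.603, 0.006, 1.071, -0.056], TCP at [0.292, -0.58, 0.303] pointing down, gripper open.
Joint ranges: [-2.53, 2.53], [-0.31, 2.02], [-1.57, 1.55], [0.28, 2.44], [-1.29, 4.43], [0.15, 1.84], [-2.92, 2.92]. Speed limits (rad/s): [2.57, 2.57, 3.14, 3.14, 3.14, 3.14, 3.14].

### API

Orientations are given as a 3x3 rotation matrix whose columns are the frame's x, y, z axes.
In Python, from cell import manip gives the robot as it stands.
- The arm moves only by the tool send_rows, never from a script. Its argument "commands" is a list of rows, each a list of 4 numbers: the shift along the world's x, y, z in m, then the turn about the world's z in degrees. A call has 1 to 12 rows; each row shifts and turns the commanded pose from where the row before left it; what a row does not reach is not made up. A row lasts 1/10 s, in which the tool goes at most 50 mm and 8.59 degrees, less where a joint would pass 70% of its speed; a pose out of reach is approached as far as the arm can. A call is refused whole if a number of a shift passes 0.05 or a number of a turn 8.59, either way. A call with a gripper value outside its range is refused whole. "fingers" is the opening in per cent of the stroke, from 0 (shut) to 100 (fully open), set as the call begins (left out, the last holds). The fingers move at their own pace and stop on an object; "squeeze" is the grip in N (left out, the last holds). Time passes only in rows, so rows that do not move let the fingers close. It gives the time, the measured TCP pose, the force and the opening at its end, in the units of the state.
- manip.read_state(): the state, without advancing time (a new reading comes with each control period).
- manip.grab_frame(name): name is "scene" or "top"; returns the picture (480x640x3 uint8, red, green, blue); there is no depth.
- manip.camera_model(name): a dict with "fx", "fy", "cx", "cy" (pixels), "k1" (the pictures are not rectified: a ray, as slopes to the right and down, at radius r is drawn at 1 + k1 r^2 times it, then the intrinsics apply), "rvec" (rotation vector, rad) and "tvec" (3), from world to camera coordinates, as OpenCV has them. Camera axes: x right, y down, z forward; pixel columns grow to the right and rows downward; lengths in m; the calibration is good to about 2 mm. A picture is of the moment at which its call begins. camera_model takes no time and is no camera call.
- manip.finish_job(): hands the job in, once; it reports no verdict.
Trained networks look in the newest picture that a camera, given by its name, has taken for a name from the list of things; names that differ only in an ending like _2 or _b are one class to them, and where a whole thing is asked for, a point or a joint stands for the part that bears it (a point fixed in the world has none). Each returns a list of dicts, best first, with "confidence" (0 to 1); they miss things now and then, are a little off and sometimes report something else, mostly with a low value. They report only what shows in the picture. A call takes as long as a camera call.
- manip.cut_out(camera, thing): "mask" (480x640 bool, what is visible of it).
- manip.mark_of(camera, thing): "at" ([x, y, z] in m, in world coordinates, good to about 4 mm: a listed point, or the origin of a listed thing).
The state is a dict: "t": time; "joint_positions": joint angles; "qvel": joint speeds; "joint_efforts": joint torques, N m; "position": TCP position; "tool_rot": TCP orientation; "ft_force": force on the tool from outside, world axes, zero at the start; "wrist_torque": the same for the moment, N m; "grip_width": finger opening in m.
Only numpy, scipy, OpenCV 4.12 (cv2) and the standard library are available. Lean on these libraries where they do the work, as an engineer would, in place of code of your own. Each camera call takes 0.05 s, during which the arm holds its last target.

### The job

Lift the lid off the round steel spice box by its knob and lay it gently, knob up, on the bamboo chapati board. Then heft the three identical closed tins in the box one at a time, keeping them upright and standing each back on the box floor before you take the next, to find the heaviest, the full one. Finish while holding the heaviest tin upright in the gripper, a hand's breadth above the rim of the box, with the other two standing in the box, the lid still lying on the board and everything else on the counter left where it was.

Things in the scene. Friction and masses are not known exactly. Their poses are not given: they have to be found in the camera images.
- spice_box: round open-topped steel box (masala dabba), 260 mm outside diameter, 106 mm high, wall 3 mm (248 mm clear inside), floor 6 mm thick; it stands fast on the counter, left or right of the middle line, the board on the other side. Holds the three tins, closed by the lid. Origin: centre of its underside; z up.
- lid: loose steel lid of the box, 0.33 kg with its knob. Flange 266 mm diameter, resting on the rim; its underside 5 mm above the origin. Below it a plug 238 mm in diameter, 5 mm deep, sits loosely in the box. Origin: centre of the plug underside (101 mm above the counter when closed, 30 mm when on the board); z up. At its middle the steel tops out 15 mm above the origin.
- lid_knob: round black plastic knob fixed at the middle of the lid. Origin: centre of its foot, 15 mm above the lid's origin, z up. 30 mm high; neck 20 mm diameter up to 7 mm above the foot, straight grip 32 mm diameter from 10 mm to 28 mm above the foot.
- board: round bamboo chapati board, 292 mm diameter, 30 mm thick, flat top, 1.3 kg, lying loose on the counter with nothing on it. Origin: centre of its underside; z up.
- tin_1: one of three identical closed tins, dark red with a straw-coloured lid that stays shut; 62 mm diameter, 92 mm high, straight sides. Origin: centre of its underside; z up. They start upright in the box, about 66 mm from its centre, 114 mm centre to centre, 28 mm from its wall, tops 8 mm below its rim. 0.1 to 0.45 kg each, the heaviest by at least 0.13 kg; neither look, place nor name tells which.
- tin_2: one of three identical closed tins, dark red with a straw-coloured lid that stays shut; 62 mm diameter, 92 mm high, straight sides. Origin: centre of its underside; z up. They start upright in the box, about 66 mm from its centre, 114 mm centre to centre, 28 mm from its wall, tops 8 mm below its rim. 0.1 to 0.45 kg each, the heaviest by at least 0.13 kg; neither look, place nor name tells which.
- tin_3: one of three identical closed tins, dark red with a straw-coloured lid that stays shut; 62 mm diameter, 92 mm high, straight sides. Origin: centre of its underside; z up. They start upright in the box, about 66 mm from its centre, 114 mm centre to centre, 28 mm from its wall, tops 8 mm below its rim. 0.1 to 0.45 kg each, the heaviest by at least 0.13 kg; neither look, place nor name tells which.
- rolling_pin: steel rolling pin with black plastic grips, 450 mm long, 38 mm barrel, lying at the back of the counter; leave alone. Origin: under the middle of the barrel; x along the pin.
- spatula: teal silicone spatula, 270 mm long, lying flat at the left; leave alone. Origin: under its middle; x from handle to blade.
- canister: closed glass canister with a bamboo lid, 100 mm diameter, 154 mm high, at the left; leave alone. Origin: centre of its underside.
- dispenser: white plastic push dispenser, 76 mm diameter, 180 mm high, at the right; leave alone. Origin: centre of its underside.
- tumbler: open steel tumbler, 72 mm rim diameter, 95 mm high, at the right; leave alone. Origin: centre of its underside.

How it is judged:
On the way, in this order (a step that is already met when the one before it is completed fails the run):
1. the lid is lifted off the box by its knob, level (height (world z) of lid above 0.116 m and contact force between the fingers and lid_knob above 0.5 N and angle between lid's own z axis and vertical below 0.35 rad), for 0.1 s.
2. the lid lies flat on the board, knob up, let go (horizontal distance between lid and board below 0.09 m and height (world z) of lid between 0.024 and 0.036 m and angle between lid's own z axis and vertical below 0.06 rad and contact force between lid and board above 1 N and contact force between the fingers and lid below 0.05 N and linear speed of lid below 0.03 m/s), for 0.2 s.
3. a first tin is hefted (held 15 mm or more off the box floor) (((height (world z) of tin_1 above 0.021 m and contact force between the fingers and tin_1 above 0.5 N) or (height (world z) of tin_2 above 0.021 m and contact force between the fingers and tin_2 above 0.5 N) or (height (world z) of tin_3 above 0.021 m and contact force between the fingers and tin_3 above 0.5 N))), for 0.2 s.
4. all three tins stand in the box again (horizontal distance between each of tin_1, tin_2, tin_3 and spice_box below 0.105 m and height (world z) of each of tin_1, tin_2, tin_3 below 0.012 m and angle between each of tin_1, tin_2, tin_3's own z axis and vertical below 0.1 rad), for 0.1 s.
5. a second tin is hefted (((height (world z) of tin_1 above 0.021 m and contact force between the fingers and tin_1 above 0.5 N) or (height (world z) of tin_2 above 0.021 m and contact force between the fingers and tin_2 above 0.5 N) or (height (world z) of tin_3 above 0.021 m and contact force between the fingers and tin_3 above 0.5 N))), for 0.2 s.
6. all three tins stand in the box again (all of step 4), for 0.1 s.
7. a third tin is hefted (((height (world z) of tin_1 above 0.021 m and contact force between the fingers and tin_1 above 0.5 N) or (height (world z) of tin_2 above 0.021 m and contact force between the fingers and tin_2 above 0.5 N) or (height (world z) of tin_3 above 0.021 m and contact force between the fingers and tin_3 above 0.5 N))), for 0.2 s.
At the end, for the whole second after the job is handed in: The heaviest tin is held still and upright (0.25 rad) by the fingers alone, its underside 150 to 400 mm above the counter; the other two stand untouched, upright on the box floor; the lid lies flat on the board, knob up, centres within 90 mm (((height (world z) of tin_1 between 0.15 and 0.4 m and angle between tin_1's own z axis and vertical below 0.25 rad and contact force between the fingers and tin_1 above 1 N and linear speed of tin_1 below 0.03 m/s and contact force between tin_1 and spice_box below 0.05 N and contact force between tin_1 and lid below 0.05 N and contact force between tin_1 and board below 0.05 N and contact force between tin_1 and canister below 0.05 N and contact force between tin_1 and dispenser below 0.05 N and (horizontal distance between tin_2 and spice_box below 0.105 m and height (world z) of tin_2 below 0.012 m and angle between tin_2's own z axis and vertical below 0.1 rad) and contact force between tin_2 and spice_box between 0.5 and 2.9 N and contact force between the fingers and tin_2 below 0.05 N and (horizontal distance between tin_3 and spice_box below 0.105 m and height (world z) of tin_3 below 0.012 m and angle between tin_3's own z axis and vertical below 0.1 rad) and contact force between tin_3 and spice_box between 0.5 and 2.9 N and contact force between the fingers and tin_3 below 0.05 N) or (height (world z) of tin_2 between 0.15 and 0.4 m and angle between tin_2's own z axis and vertical below 0.25 rad and contact force between the fingers and tin_2 above 1 N and linear speed of tin_2 below 0.03 m/s and contact force between tin_2 and spice_box below 0.05 N and contact force between tin_2 and lid below 0.05 N and contact force between tin_2 and board below 0.05 N and contact force between tin_2 and canister below 0.05 N and contact force between tin_2 and dispenser below 0.05 N and (horizontal distance between tin_1 and spice_box below 0.105 m and height (world z) of tin_1 below 0.012 m and angle between tin_1's own z axis and vertical below 0.1 rad) and contact force between tin_1 and spice_box between 0.5 and 2.9 N and contact force between the fingers and tin_1 below 0.05 N and (horizontal distance between tin_3 and spice_box below 0.105 m and height (world z) of tin_3 below 0.012 m and angle between tin_3's own z axis and vertical below 0.1 rad) and contact force between tin_3 and spice_box between 0.5 and 2.9 N and contact force between the fingers and tin_3 below 0.05 N) or (height (world z) of tin_3 between 0.15 and 0.4 m and angle between tin_3's own z axis and vertical below 0.25 rad and contact force between the fingers and tin_3 above 1 N and linear speed of tin_3 below 0.03 m/s and contact force between tin_3 and spice_box below 0.05 N and contact force between tin_3 and lid below 0.05 N and contact force between tin_3 and board below 0.05 N and contact force between tin_3 and canister below 0.05 N and contact force between tin_3 and dispenser below 0.05 N and (horizontal distance between tin_1 and spice_box below 0.105 m and height (world z) of tin_1 below 0.012 m and angle between tin_1's own z axis and vertical below 0.1 rad) and contact force between tin_1 and spice_box between 0.5 and 2.9 N and contact force between the fingers and tin_1 below 0.05 N and (horizontal distance between tin_2 and spice_box below 0.105 m and height (world z) of tin_2 below 0.012 m and angle between tin_2's own z axis and vertical below 0.1 rad) and contact force between tin_2 and spice_box between 0.5 and 2.9 N and contact force between the fingers and tin_2 below 0.05 N)) and horizontal distance between lid and board below 0.09 m and height (world z) of lid between 0.024 and 0.036 m and angle between lid's own z axis and vertical below 0.06 rad and contact force between lid and board above 1 N and contact force between the fingers and lid below 0.05 N); the arm keeps its last pose, push and grip.
It fails at once if a tin is tipped over or tilted beyond 0.6 rad (angle between any of tin_1, tin_2, tin_3's own z axis and vertical above 0.6 rad).
It fails at once if the lid or a tin is dropped or thrown (faster than 0.7 m/s while not held) ((linear speed of lid above 0.7 m/s and contact force between the fingers and lid below 0.01 N) or (linear speed of tin_1 above 0.7 m/s and contact force between the fingers and tin_1 below 0.01 N) or (linear speed of tin_2 above 0.7 m/s and contact force between the fingers and tin_2 below 0.01 N) or (linear speed of tin_3 above 0.7 m/s and contact force between the fingers and tin_3 below 0.01 N)).
It fails at once if the board, rolling pin, spatula, canister, dispenser or tumbler is shifted by more than 30 mm (distance of any of board, rolling_pin, spatula, canister, dispenser, tumbler from where it was at the start of the episode above 0.03 m).
It also fails if it takes over 72 s, if anything falls off the work surface, if the arm or the gripper's body presses on something with over 40 N, if the wrist force passes 120 N, or if a joint passes its speed limit or range.

## Working session

There is one attempt and no reset: what is moved stays moved. The work goes in short steps, Python scripts to look and compute and a tool call to move; the robot and the scene stay as the last step left them, time stands still between calls to the robot, and variables do not carry over. Pictures are saved under pics/ and viewed, and the job is handed in when it is done.

Besides the shell and the picture viewer there is one more tool, called by a JSON object that holds its "api" and its "payload", one argument or row to a line. send_rows: Moves the arm, as the interface text tells. Its arguments: {"type":"object","properties":{"commands":{"type":"array"},"fingers":{"type":"number"},"squeeze":{"type":"number"}},"required":["commands"]}

```bash
mkdir -p pics; python3 - <<'E'
from cell import manip
import cv2
for n in ("scene","top"):
    im=manip.grab_frame(n); cv2.imwrite(f"pics/{n}0.png",im[:,:,::-1])
    c=manip.camera_model(n); print(n,c)
    for t in ("spice_box","lid","lid_knob","board","canister","dispenser","tumbler"):
        r=manip.mark_of(n,t)
        print(t,[(x["at"],x["confidence"]) for x in r[:2]])
s=manip.read_state(); print(s)
E
```

```text
scene {'fx': 557.6067940944615, 'fy': 557.6067940944615, 'cx': 312.47327459625774, 'cy': 235.51135417018023, 'k1': -0.1468424088234291, 'rvec': array([ 2.3399185 ,  0.85268243, -0.2953338 ]), 'tvec': array([-0.43618268, -0.22366501,  1.85270084])}
spice_box [([0.5518, 0.2028, -0.0032], 0.79), ([0.6557, 0.4226, 0.0049], 0.19)]
lid [([0.5456, 0.2028, 0.0994], 0.67)]
lid_knob [([0.5479, 0.2069, 0.1172], 0.61), ([0.4114, 0.4293, 0.002], 0.21)]
board [([0.4767, -0.1764, 0.0019], 0.87)]
canister [([0.6555, 0.4249, 0.0051], 0.74)]
dispenser [([0.6387, -0.4217, 0.0013], 0.88)]
tumbler [([0.4579, -0.4083, -0.0029], 0.58), ([0.6571, 0.4237, 0.0022], 0.42)]
top {'fx': 485.42147319123734, 'fy': 485.42147319123734, 'cx': 319.0677750586917, 'cy': 242.53168264082166, 'k1': -0.03130914631988712, 'rvec': array([ 2.13310579, -2.19289408,  0.12573182]), 'tvec': array([0.01861846, 0.59533762, 1.12908563])}
spice_box []
lid [([0.5505, 0.2049, 0.0995], 0.71)]
lid_knob [([0.5528, 0.2056, 0.1175], 0.57), ([0.6384, -0.4183, -0.0022], 0.57)]
board [([0.4744, -0.1765, -0.007], 0.94)]
canister [([0.6543, 0.4259
[... 249 characters left out ...]
l': array([ 7.88348232e-05,  2.91324631e-04, -4.73815796e-04, -5.13877786e-04,
        7.09119692e-05,  1.19331659e-04,  3.72994034e-04]), 'joint_efforts': array([ 7.55328711e-04, -5.20355201e+01, -1.20072614e-02, -2.44042146e+01,
       -5.67191374e-02,  1.12955977e-02,  4.94404526e-05]), 'position': array([ 0.29246909, -0.58047691,  0.30272174]), 'tool_rot': array([[ 8.93053675e-01,  4.49950145e-01, -3.03846310e-05],
       [ 4.49950142e-01, -8.93053673e-01, -8.47564209e-05],
       [-6.52712702e-05,  6.20204641e-05, -9.99999996e-01]]), 'ft_force': array([ 0.13164543, -0.26838049, -0.54326877]), 'wrist_torque': array([0.0122387 , 0.04583958, 0.004839  ]), 'grip_width': 0.09186238175486641}
```

View pics/scene0.png

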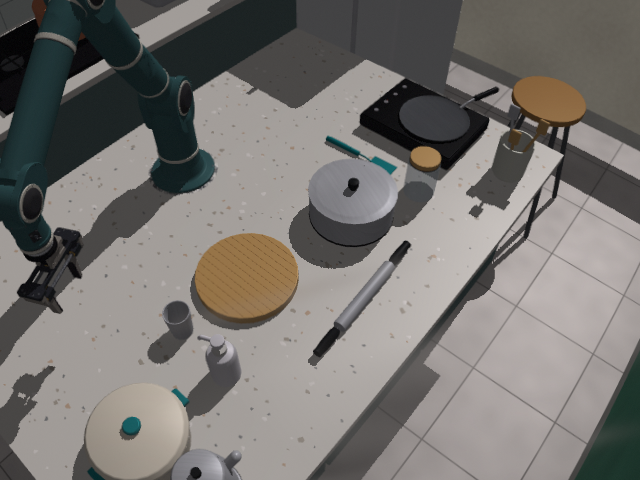

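View pics/top0.png

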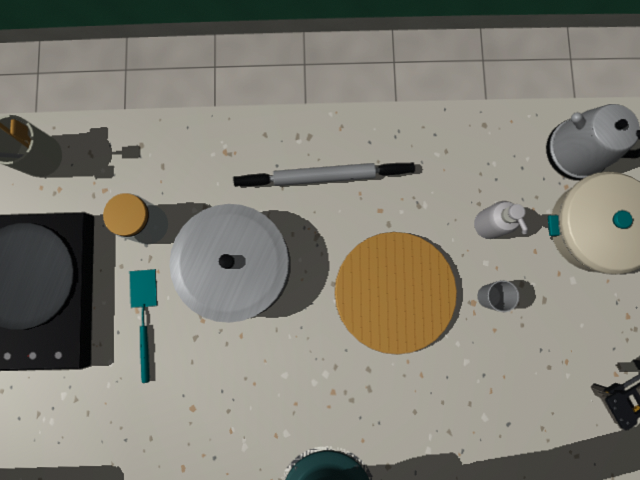

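The scene camera shows the lidded box at about (352,200) and the board at (247,275). The top camera has the knob at (227,261), the lid at (231,262) and the board at (397,293). I'll refine the positions from the masks.

```bash
cat > h.py <<'E'
import numpy as np, cv2
from cell import manip
def ray(n,px):
    c=manip.camera_model(n); K=np.array([[c['fx'],0,c['cx']],[0,c['fy'],c['cy']],[0,0,1]])
    u=cv2.undistortPoints(np.array(px,float).reshape(-1,1,2),K,np.array([c['k1'],0,0,0,0.])).reshape(-1,2)
    R=cv2.Rodrigues(c['rvec'])[0]; o=-R.T@c['tvec']
    return o,np.c_[u,np.ones(len(u))]@R
def plane(n,px,z):
    o,d=ray(n,px); return o+d*((z-o[2])/d[:,2])[:,None]
def fitcirc(P):
    A=np.c_[2*P[:,:2],np.ones(len(P))]; b=(P[:,:2]**2).sum(1)
    s=np.linalg.lstsq(A,b,rcond=None)[0]; return s[:2],np.sqrt(s[2]+s[0]**2+s[1]**2)
def cont(m):
    c=max(cv2.findContours(m.astype(np.uint8),cv2.RETR_EXTERNAL,cv2.CHAIN_APPROX_NONE)[0],key=cv2.contourArea); return c.reshape(-1,2)
E
python3 - <<'E'
from h import *
for n in ("top","scene"):
    manip.grab_frame(n)
    for t,z in (("lid",.107),("board",.03),("lid_knob",.138)):
        for r in manip.cut_out(n,t)[:1]:
            p=cont(r["mask"]); P=plane(n,p,z); print(n,t,r["confidence"],p.mean(0),fitcirc(P), len(p))
print(plane("top",[[227,261]],.146),plane("scene",[[353,183]],.14))
E
```

```text
top lid 0.78 [229.1626506  262.60240964] (array([0.54905442, 0.20562301]), np.float64(0.13178564335702028)) 332
top board 0.56 [395.50145773 293.03790087] (array([ 0.47250136, -0.17614502]), np.float64(0.14356400718774545)) 343
top lid_knob 0.55 [226.37837838 260.83783784] (array([0.54910907, 0.20481083]), np.float64(0.013989786418391124)) 37
scene lid 0.71 [352.94642857 191.38839286] (array([0.55199933, 0.20630354]), np.float64(0.13338314479662666)) 224
scene board 0.87 [246.48897059 277.90073529] (array([ 0.48346018, -0.18368128]), np.float64(0.14682088237595384)) 272
scene lid_knob 0.65 [353.0625  184.09375] (array([0.55562323, 0.19945502]), np.float64(0.018903992529666146)) 32
[[0.54816233 0.20217485 0.146     ]] [[0.55374067 0.20136017 0.14      ]]
```

{"api": "send_rows", "payload": {
  "commands": [
    [0.0,0.02,0.01,0],
    [0.013,0.04,0.01,0],
    [0.013,0.04,0,0],
    [0.013,0.04,0,0],
    [0.013,0.04,0,0],
    [0.013,0.04,0,0],
    [0.013,0.04,0,0],
    [0.013,0.04,0,0],
    [0.013,0.04,0,0],
    [0.013,0.04,0,0],
    [0.013,0.04,0,0],
    [0.013,0.04,0,0]
  ],
  "fingers": 100,
  "squeeze": 25
}}

```text
t: 2.4
position: [0.4358, -0.1189, 0.3231]
tool_rot: [[0.893, 0.45, 0.001], [0.45, -0.893, -0.001], [0.001, 0.001, -1.0]]
ft_force: [0.7, 0.5, 0.3]
grip_width: 0.092
```

{"api": "send_rows", "payload": {
  "commands": [
    [0.013,0.04,0,0],
    [0.013,0.04,0,0],
    [0.013,0.04,0,0],
    [0.013,0.04,0,0],
    [0.013,0.04,0,0],
    [0.013,0.04,0,0],
    [0.013,0.04,0,0],
    [0.013,0.03,0,0],
    [0.0105,0.0155,0,0],
    [0,0,0,0],
    [0,0,0,0]
  ]
}}

```text
t: 3.5
position: [0.5498, 0.2046, 0.3223]
tool_rot: [[0.893, 0.45, -0.001], [0.45, -0.893, -0.001], [-0.001, 0.0, -1.0]]
ft_force: [-0.7, 0.3, -0.5]
grip_width: 0.0917
```

{"api": "send_rows", "payload": {
  "commands": [
    [0,0,-0.03,0],
    [0,0,-0.03,0],
    [0,0,-0.025,0],
    [0,0,-0.015,0],
    [0,0,-0.01,0],
    [0,0,-0.004,0],
    [0,0,0,0],
    [0,0,0,0]
  ]
}}

```text
t: 4.3
position: [0.5505, 0.2052, 0.2097]
tool_rot: [[0.893, 0.45, 0.002], [0.45, -0.893, 0.001], [0.002, 0.0, -1.0]]
ft_force: [-1.0, 0.0, -0.2]
grip_width: 0.0921
```

{"api": "send_rows", "payload": {
  "commands": [
    [0,0,0,0],
    [0,0,0,0],
    [0,0,0,0],
    [0,0,0,0],
    [0,0,0,0],
    [0,0,0,0],
    [0,0,0,0],
    [0,0,0,0]
  ],
  "fingers": 0,
  "squeeze": 30
}}

```text
t: 5.1
position: [0.5499, 0.2051, 0.2086]
tool_rot: [[0.893, 0.45, -0.0], [0.45, -0.893, 0.0], [-0.0, -0.0, -1.0]]
ft_force: [0.2, 0.5, -0.0]
grip_width: 0.0313
```

{"api": "send_rows", "payload": {
  "commands": [
    [0,0,0.005,0],
    [0,0,0.01,0],
    [0,0,0.02,0],
    [0,0,0.025,0],
    [0,0,0.02,0],
    [0,0,0.01,0],
    [0,0,0,0],
    [0,0,0,0]
  ]
}}

```text
t: 5.9
position: [0.5496, 0.2047, 0.2981]
tool_rot: [[0.893, 0.45, -0.001], [0.45, -0.893, -0.001], [-0.001, 0.0, -1.0]]
ft_force: [0.2, 0.1, -4.1]
grip_width: 0.0312
```

```bash
python3 - <<'E'
from h import *
im=manip.grab_frame("scene"); cv2.imwrite("pics/s1.png",im[:,:,::-1])
im=manip.grab_frame("top"); cv2.imwrite("pics/t1.png",im[:,:,::-1])
print(manip.read_state()["ft_force"],manip.read_state()["wrist_torque"])
E
```

```text
[ 0.94301552  1.46242599 -3.7755539 ] [ 0.00781429 -0.00838055 -0.05953954]
```

View pics/s1.png

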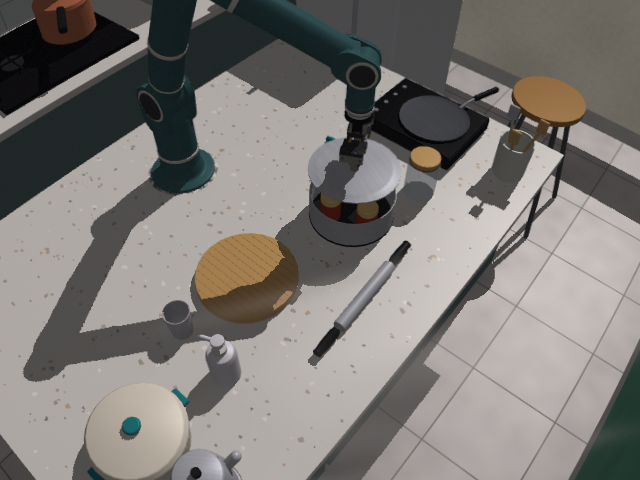

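The lid hangs level in the gripper at about (353,165), and two tins show beneath it at (330,200) and (368,210). The load reads about 3.5–4 N, which fits the lid. Next I carry it to the board.

{"api": "send_rows", "payload": {
  "commands": [
    [-0.003,-0.015,0,0],
    [-0.006,-0.03,0,0],
    [-0.008,-0.04,0,0],
    [-0.008,-0.04,0,0],
    [-0.008,-0.04,0,0],
    [-0.008,-0.04,0,0],
    [-0.008,-0.04,0,0],
    [-0.008,-0.04,0,0],
    [-0.008,-0.04,0,0],
    [-0.006,-0.03,0,0],
    [-0.003,-0.015,0,0],
    [-0.002,-0.01,0,0]
  ]
}}

```text
t: 7.2
position: [0.4725, -0.1774, 0.2981]
tool_rot: [[0.895, 0.447, -0.001], [0.447, -0.895, -0.0], [-0.001, -0.0, -1.0]]
ft_force: [0.0, 0.0, -3.9]
grip_width: 0.0312
```

{"api": "send_rows", "payload": {
  "commands": [
    [0,0,-0.01,0],
    [0,0,-0.02,0],
    [0,0,-0.03,0],
    [0,0,-0.03,0],
    [0,0,-0.03,0],
    [0,0,-0.02,0],
    [0,0,-0.008,0],
    [0,0,0,0],
    [0,0,0,0]
  ]
}}

```text
t: 8.1
position: [0.4746, -0.1745, 0.1512]
tool_rot: [[0.893, 0.451, 0.001], [0.451, -0.893, -0.0], [0.001, 0.001, -1.0]]
ft_force: [-0.2, -0.3, -3.6]
grip_width: 0.0313
```

```bash
python3 - <<'E'
from h import *
im=manip.grab_frame("scene"); cv2.imwrite("pics/s2.png",im[:,:,::-1])
im=manip.grab_frame("top"); cv2.imwrite("pics/t2.png",im[:,:,::-1])
s=manip.read_state();print(s["position"],s["ft_force"],s["wrist_torque"])
E
```

```text
[ 0.47478378 -0.17495815  0.15182091] [-0.8163737  -0.80017272 -3.65225373] [-0.01406493 -0.0009543  -0.00708625]
```

View pics/t2.png

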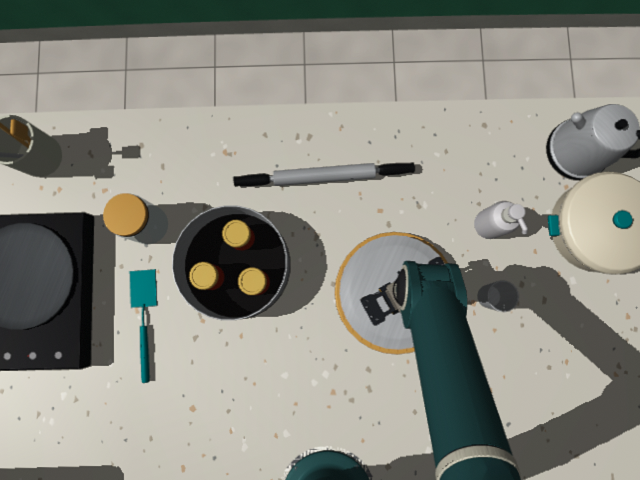

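View pics/s2.png

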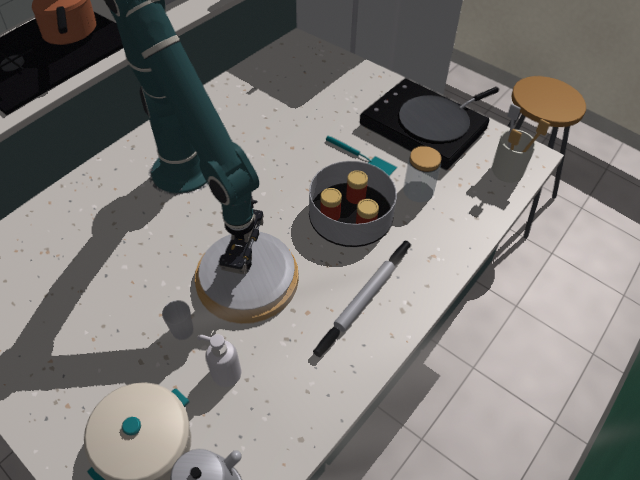

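The lid is over the board at top (393,292), concentric to within a few mm. The three tins show at top (237,234), (206,276) and (252,282). Lowering gently.

{"api": "send_rows", "payload": {
  "commands": [
    [0,0,-0.003,0],
    [0,0,-0.003,0],
    [0,0,-0.003,0],
    [0,0,-0.002,0],
    [0,0,-0.001,0],
    [0,0,-0.001,0],
    [0,0,0,0],
    [0,0,0,0]
  ]
}}

```text
t: 9.0
position: [0.474, -0.175, 0.1377]
tool_rot: [[0.893, 0.45, 0.0], [0.45, -0.893, -0.0], [0.0, 0.0, -1.0]]
ft_force: [0.4, 0.1, -3.1]
grip_width: 0.0311
```

```bash
python3 - <<'E'
from h import *
for n in ("top","scene"):
    manip.grab_frame(n)
    for r in manip.mark_of(n,"tin_1"): print(n,r)
    for r in manip.mark_of(n,"spice_box")[:1]: print(n,r)
    for r in manip.cut_out(n,"tin_1"):
        p=cont(r["mask"]); print(r["confidence"],p.mean(0),p.min(0),p.max(0))
    for r in manip.cut_out(n,"spice_box")[:1]:
        p=cont(r["mask"]); print("box",r["confidence"],fitcirc(plane(n,p,.106)))
# yellow lids in top
im=cv2.cvtColor(cv2.imread("pics/t2.png"),cv2.COLOR_BGR2HSV)
m=cv2.inRange(im,(15,90,110),(32,255,255)); m[:, :170]=0; m[:,292:]=0; m[:205]=0; m[320:]=0
k,l,st,ce=cv2.connectedComponentsWithStats(m)
for i in range(1,k):
    if st[i,4]>150:
        P=plane("top",cont(l==i),.098); print(ce[i],st[i],fitcirc(P),plane("top",[ce[i]],.098))
im=cv2.cvtColor(cv2.imread("pics/s2.png"),cv2.COLOR_BGR2HSV)
m=cv2.inRange(im,(15,90,110),(32,255,255)); m[:, :310]=0; m[:,400:]=0; m[:160]=0; m[250:]=0
k,l,st,ce=cv2.connectedComponentsWithStats(m)
for i in range(1,k):
    if st[i,4]>100:
        P=plane("scene",cont(l==i),.098); print(ce[i],st[i],fitcirc(P),plane("scene",[ce[i]],.098))
s=manip.read_state();print(s["position"],s["ft_force"],s["wrist_torque"])
E
```

```text
top {'at': [0.5067, 0.1573, 0.0026], 'confidence': 0.81}
top {'at': [0.5202, 0.2644, 0.0039], 'confidence': 0.76}
top {'at': [0.7687, -0.0153, -0.001], 'confidence': 0.68}
top {'at': [0.6164, 0.1901, 0.0055], 'confidence': 0.61}
top {'at': [0.5507, 0.2053, -0.0008], 'confidence': 0.97}
0.68 [206.30769231 276.03296703] [190 262] [224 289]
0.63 [253.44444444 281.08641975] [239 268] [268 294]
box 0.81 (array([0.5486093 , 0.20148762]), np.float64(0.13015707785664077))
scene {'at': [0.6169, 0.1947, 0.0047], 'confidence': 0.97}
scene {'at': [0.5256, 0.2621, 0.0105], 'confidence': 0.78}
scene {'at': [0.505, 0.1543, 0.0092], 'confidence': 0.7}
scene {'at': [0.6571, 0.4255, 0.0049], 'confidence': 0.35}
scene {'at': [0.5494, 0.2015, -0.0012], 'confidence': 0.95}
0.96 [366.44594595 211.41891892] [356 199] [378 223]
0.57 [331.01204819 203.28915663] [320 188] [341 220]
0.56 [356.28571429 186.0952381 ] [346 170] [367 203]
box 0.79 (array([0.57480465, 0.17135649]), np.float64(0.15318817176740837))
[235.20950704 232.89260563] [222 220  27  27 568] (array([0.61563138, 0.19216419]), np.float64(0.02970
[... 238 characters left out ...]
8 268  27  27 586] (array([0.50600164, 0.15716569]), np.float64(0.029659782121149243)) [[0.50589963 0.1571221  0.098     ]]
[357.48878924 177.34529148] [348 171  20  14 223] (array([0.52675568, 0.26355137]), np.float64(0.02873887733511462)) [[0.52689659 0.26319952 0.098     ]]
[330.83539095 195.02057613] [321 188  21  15 243] (array([0.51063993, 0.15391446]), np.float64(0.02872242865311241)) [[0.51083878 0.15365546 0.098     ]]
[367.72156863 206.16470588] [358 199  21  16 255] (array([0.62019227, 0.18896112]), np.float64(0.028909082785136243)) [[0.62043538 0.18861569 0.098     ]]
[ 0.47394947 -0.17497945  0.13768011] [-0.52782778 -1.10738467 -3.39798715] [ 0.06871601 -0.01194219  0.02446957]
```

{"api": "send_rows", "payload": {
  "commands": [
    [0,0,-0.001,0],
    [0,0,-0.001,0],
    [0,0,0,0],
    [0,0,0,0]
  ]
}}

```text
t: 9.9
position: [0.4741, -0.1749, 0.1375]
tool_rot: [[0.893, 0.45, -0.0], [0.45, -0.893, -0.001], [-0.001, 0.001, -1.0]]
ft_force: [-7.2, 2.3, 15.4]
grip_width: 0.0313
```

{"api": "send_rows", "payload": {
  "commands": [
    [0,0,0.001,0],
    [0,0,0.0005,0],
    [0,0,0,0]
  ]
}}

```text
t: 10.2
position: [0.4741, -0.175, 0.1376]
tool_rot: [[0.893, 0.45, 0.0], [0.45, -0.893, -0.0], [-0.0, 0.0, -1.0]]
ft_force: [-2.1, 1.3, 6.5]
grip_width: 0.031
```

{"api": "send_rows", "payload": {
  "commands": [
    [0,0,0,0],
    [0,0,0,0],
    [0,0,0,0],
    [0,0,0,0],
    [0,0,0,0],
    [0,0,0,0],
    [0,0,0,0]
  ],
  "fingers": 100
}}

```text
t: 10.9
position: [0.474, -0.175, 0.1372]
tool_rot: [[0.893, 0.45, 0.0], [0.45, -0.893, -0.0], [0.0, 0.0, -1.0]]
ft_force: [0.4, -0.6, -0.6]
grip_width: 0.0847
```

{"api": "send_rows", "payload": {
  "commands": [
    [0,0,0.01,0],
    [0,0,0.02,0],
    [0,0,0.03,0],
    [0,0,0.035,0],
    [0,0,0.035,0],
    [0,0,0.02,0],
    [0,0,0.012,0],
    [0,0,0,0]
  ]
}}

```text
t: 11.7
position: [0.4745, -0.1752, 0.301]
tool_rot: [[0.893, 0.45, 0.003], [0.45, -0.893, -0.002], [0.002, 0.003, -1.0]]
ft_force: [-0.2, 0.5, -0.9]
grip_width: 0.0918
```

```bash
python3 - <<'E'
from h import *
im=manip.grab_frame("scene"); cv2.imwrite("pics/s3.png",im[:,:,::-1])
for n in ("lid","board"): print(n,manip.mark_of("scene",n)[:2])
for n,z in (("lid",.036),("board",0.03)): print(n,fitcirc(plane("scene",cont(manip.cut_out("scene",n)[0]["mask"]),z)))
s=manip.read_state();print(s["position"],s["ft_force"],s["wrist_torque"],s["joint_positions"])
E
```

```text
lid [{'at': [0.4694, -0.1775, 0.0304], 'confidence': 0.65}]
board []
lid (array([ 0.47928174, -0.17752966]), np.float64(0.12873099702816065))
board (array([ 0.48259439, -0.18332435]), np.float64(0.13895277309552084))
[ 0.47340037 -0.17480875  0.297872  ] [ 0.07983181  0.53633625 -0.09847394] [0.01993006 0.03170584 0.03879662] [ 0.58809431  0.25686004 -0.3483069   1.93841496  0.10510978  0.96630361
 -0.91379247]
```

View pics/s3.png

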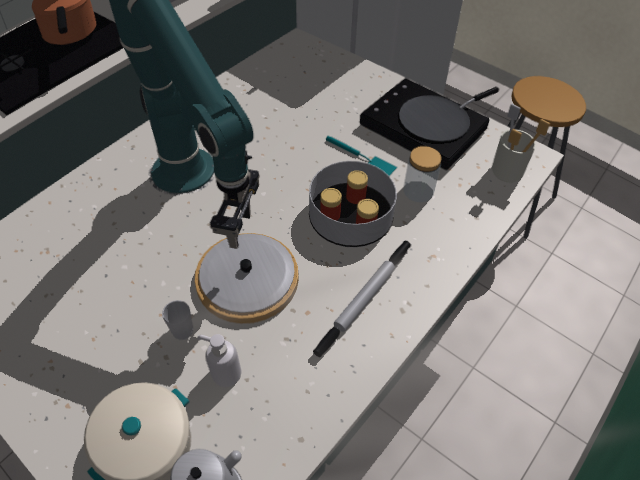

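The lid lies flat on the board with its knob at (246,266), released. Next I go over tin A at about (0.618, 0.1905), with the jaws tangential to the box.

{"api": "send_rows", "payload": {
  "commands": [
    [0.006,0.015,0,-3],
    [0.013,0.034,0,-3.4],
    [0.013,0.034,0,-3.4],
    [0.013,0.034,0,-3.4],
    [0.013,0.034,0,-3.4],
    [0.013,0.034,0,-3.4],
    [0.013,0.034,0,-3.4],
    [0.013,0.034,0,-3.4],
    [0.013,0.034,0,-3.4],
    [0.013,0.034,0,-3.4],
    [0.013,0.034,0,-3.4],
    [0.008,0.0105,0,0]
  ]
}}

```text
t: 13.15
position: [0.6174, 0.1952, 0.2977]
tool_rot: [[0.985, -0.173, -0.002], [-0.173, -0.985, 0.002], [-0.003, -0.001, -1.0]]
ft_force: [-1.0, 0.5, 0.1]
grip_width: 0.092
```

{"api": "send_rows", "payload": {
  "commands": [
    [0,0,-0.01,0],
    [0,0,-0.03,0],
    [0,0,-0.03,0],
    [0,0,-0.01,0],
    [0,0,0,0]
  ]
}}

```text
t: 13.65
position: [0.617, 0.1883, 0.2169]
tool_rot: [[0.984, -0.18, -0.004], [-0.18, -0.984, -0.002], [-0.004, 0.003, -1.0]]
ft_force: [0.5, 1.0, -0.0]
grip_width: 0.0921
```

```bash
python3 - <<'E'
from h import *
im=manip.grab_frame("scene"); cv2.imwrite("pics/s4.png",im[120:300,250:480,::-1].repeat(3,0).repeat(3,1))
s=manip.read_state();print(s["position"],s["ft_force"],s["tool_rot"][:,1],s["joint_positions"])
E
```

```text
[0.61791092 0.18907152 0.21875108] [0.74847307 0.4034763  0.66201551] [-0.17929458 -0.9837948   0.00111678] [-0.1131269   0.58018863 -0.32780536  1.6619109   0.22110987  0.93769397
 -2.27380024]
```

View pics/s4.png

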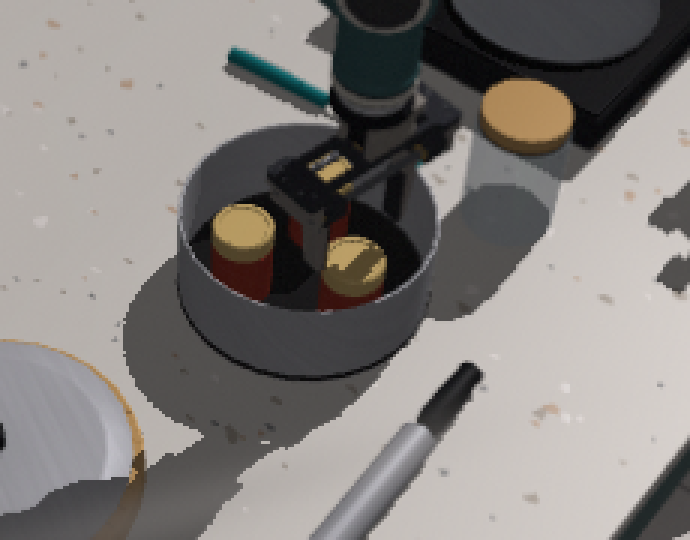

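The open fingers straddle tin A, seen at crop (350,265). Descending, then closing.

{"api": "send_rows", "payload": {
  "commands": [
    [0,0.001,-0.015,0],
    [0,0,-0.02,0],
    [0,0,-0.02,0],
    [0,0,-0.02,0],
    [0,0,-0.012,0],
    [0,0,-0.005,0],
    [0,0,0,0],
    [0,0,0,0]
  ]
}}

```text
t: 14.5
position: [0.6186, 0.1918, 0.1281]
tool_rot: [[0.984, -0.178, 0.002], [-0.178, -0.984, 0.001], [0.001, -0.001, -1.0]]
ft_force: [-0.3, 0.4, -0.6]
grip_width: 0.0917
```

{"api": "send_rows", "payload": {
  "commands": [
    [0,0,0,0],
    [0,0,0,0],
    [0,0,0,0],
    [0,0,0,0],
    [0,0,0,0],
    [0,0,0,0]
  ],
  "fingers": 0,
  "squeeze": 25
}}

```text
t: 15.1
position: [0.6181, 0.1913, 0.1275]
tool_rot: [[0.984, -0.178, 0.0], [-0.178, -0.984, -0.0], [0.0, 0.0, -1.0]]
ft_force: [-0.9, -1.2, 3.0]
grip_width: 0.0616
```

{"api": "send_rows", "payload": {
  "commands": [
    [0,0,0.005,0],
    [0,0,0.01,0],
    [0,0,0.015,0],
    [0,0,0.01,0],
    [0,0,0,0],
    [0,0,0,0],
    [0,0,0,0],
    [0,0,0,0],
    [0,0,0,0]
  ]
}}

```text
t: 16.0
position: [0.6177, 0.1914, 0.1666]
tool_rot: [[0.984, -0.178, -0.001], [-0.178, -0.984, -0.0], [-0.001, 0.0, -1.0]]
ft_force: [0.1, 0.2, -3.7]
grip_width: 0.0616
```

```bash
cat > w.py <<'E'
from h import *
F=[]
for i in range(12):
    im=manip.grab_frame("scene"); s=manip.read_state(); F.append(np.r_[s["ft_force"],s["joint_efforts"][[1,3]]])
F=np.array(F); print(F.mean(0),F.std(0)/12**.5,s["t"],s["position"],s["grip_width"])
import sys
cv2.imwrite(f"pics/{sys.argv[1]}.png",im[120:300,250:480,::-1].repeat(3,0).repeat(3,1))
E
python3 w.py wA
```

```text
[ -0.11884455  -0.26720606  -3.9215052  -58.57204437 -21.64410681] [0.09650754 0.16541882 0.12777977 0.00575693 0.00392512] 16.6 [0.61798664 0.19153618 0.16723062] 0.06170273424845466
```

View pics/wA.png

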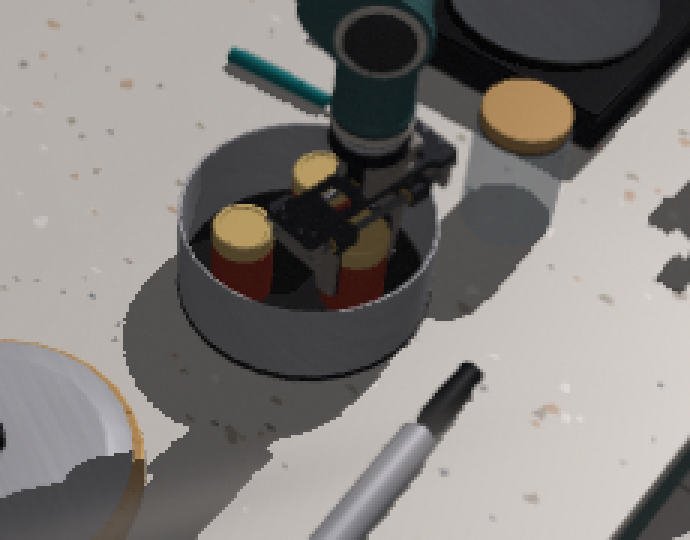

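Tin A hangs clear in the gripper and reads about 3.9 N. Setting it back.

{"api": "send_rows", "payload": {
  "commands": [
    [0,0,-0.01,0],
    [0,0,-0.015,0],
    [0,0,-0.008,0],
    [0,0,-0.004,0],
    [0,0,-0.002,0],
    [0,0,-0.001,0],
    [0,0,0,0],
    [0,0,0,0]
  ]
}}

```text
t: 17.4
position: [0.6184, 0.1918, 0.1275]
tool_rot: [[0.984, -0.178, 0.001], [-0.178, -0.984, 0.001], [0.001, -0.001, -1.0]]
ft_force: [-0.4, -0.3, -1.8]
grip_width: 0.0619
```

{"api": "send_rows", "payload": {
  "commands": [
    [0,0,0,0],
    [0,0,0,0],
    [0,0,0,0],
    [0,0,0,0],
    [0,0,0,0]
  ],
  "fingers": 100
}}

```text
t: 17.9
position: [0.6181, 0.1916, 0.1274]
tool_rot: [[0.984, -0.178, 0.0], [-0.178, -0.984, 0.0], [0.0, -0.0, -1.0]]
ft_force: [0.2, 0.1, 0.6]
grip_width: 0.092
```

{"api": "send_rows", "payload": {
  "commands": [
    [0,0,0.01,0],
    [0,0,0.02,0],
    [0,0,0.03,0],
    [0,0,0.03,0],
    [0,0,0.02,0],
    [0,0,0.01,0],
    [0,0,0,0],
    [0,0,0,0],
    [0,0,0,0]
  ]
}}

```text
t: 18.8
position: [0.6174, 0.1912, 0.2457]
tool_rot: [[0.984, -0.178, -0.002], [-0.178, -0.984, -0.001], [-0.002, 0.001, -1.0]]
ft_force: [-0.2, 0.3, -0.2]
grip_width: 0.0922
```

```bash
python3 w.py e1; python3 - <<'E'
from h import *
for r in manip.mark_of("scene","tin_1"): print(r)
E
```

```text
[  0.15646327   0.0632971    0.05682985 -53.53575319 -22.7452451 ] [0.11100617 0.17615886 0.06012879 0.04633318 0.01139829] 19.4 [0.61799652 0.19154593 0.24720677] 0.0918887584626278
{'at': [0.6169, 0.1974, 0.0057], 'confidence': 0.82}
{'at': [0.5048, 0.1514, 0.0066], 'confidence': 0.74}
{'at': [0.5284, 0.2635, 0.0093], 'confidence': 0.61}
```

View pics/e1.png

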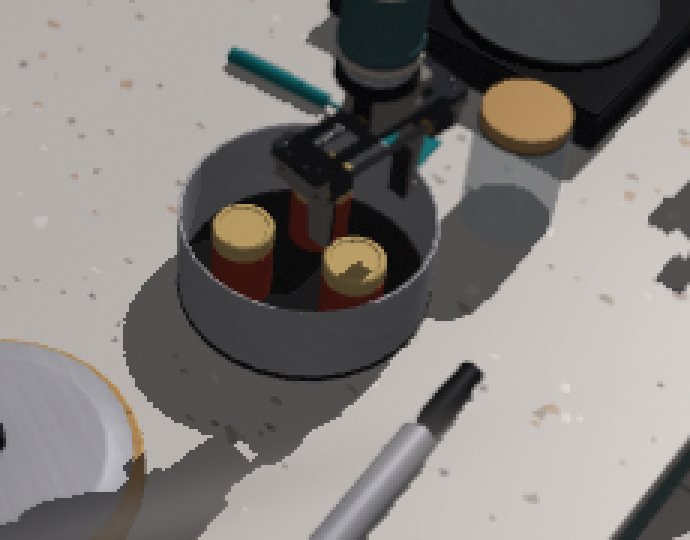

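Tin A stands upright again and the empty reading is near zero. Next is tin C at (0.508, 0.1555).

{"api": "send_rows", "payload": {
  "commands": [
    [-0.0145,-0.0045,0,8],
    [-0.0145,-0.0045,0,8],
    [-0.0145,-0.0045,0,8],
    [-0.0145,-0.0045,0,8],
    [-0.0145,-0.0045,0,8],
    [-0.0145,-0.0045,0,8],
    [-0.0145,-0.0045,0,8],
    [-0.0085,-0.0045,0,2.5],
    [0,0,0,0],
    [0,0,0,0],
    [0,0,-0.02,0],
    [0,0,0,0]
  ]
}}

```text
t: 20.65
position: [0.5076, 0.1552, 0.2256]
tool_rot: [[0.667, 0.745, -0.003], [0.745, -0.667, -0.001], [-0.003, -0.002, -1.0]]
ft_force: [0.2, -0.6, -0.5]
grip_width: 0.0919
```

```bash
python3 - <<'E'
from h import *
im=manip.grab_frame("scene"); cv2.imwrite("pics/s5.png",im[120:300,250:480,::-1].repeat(3,0).repeat(3,1))
s=manip.read_state();print(s["position"],s["ft_force"],s["tool_rot"][:,1],s["joint_positions"])
E
```

```text
[0.50788845 0.15558294 0.22650923] [ 0.59643966 -0.38767406  0.35609098] [ 0.74561973 -0.66637053 -0.00123797] [ 0.11885164  0.44382588 -0.59334946  1.92827927  0.32006722  0.86558444
 -1.36964677]
```

View pics/s5.png

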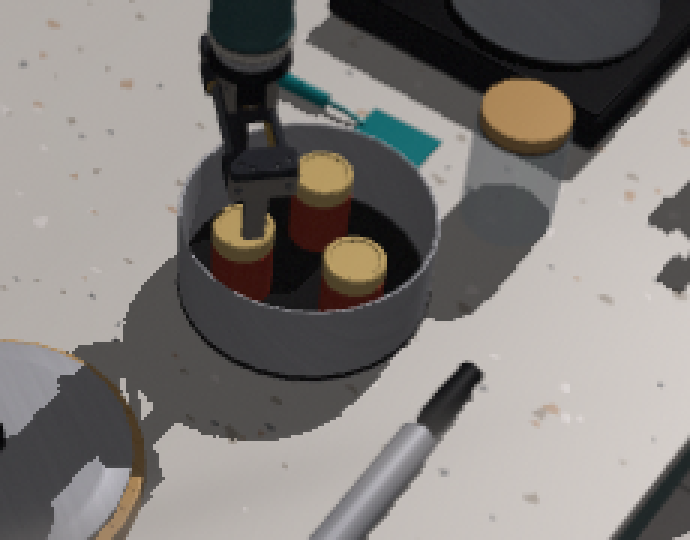

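The gripper is over tin C, with the near fingertip at crop (254,238). Descending.

{"api": "send_rows", "payload": {
  "commands": [
    [0,0,-0.01,0],
    [0,0,-0.02,0],
    [0,0,-0.02,0],
    [0,0,-0.02,0],
    [0,0,-0.015,0],
    [0,0,-0.01,0],
    [0,0,-0.005,0],
    [0,0,0,0],
    [0,0,0,0]
  ]
}}

```text
t: 21.6
position: [0.5084, 0.1557, 0.1277]
tool_rot: [[0.666, 0.746, 0.001], [0.746, -0.666, 0.0], [0.001, 0.001, -1.0]]
ft_force: [0.7, -0.1, -0.4]
grip_width: 0.0922
```

{"api": "send_rows", "payload": {
  "commands": [
    [0,0,0,0],
    [0,0,0,0],
    [0,0,0,0],
    [0,0,0,0],
    [0,0,0,0],
    [0,0,0,0]
  ],
  "fingers": 0
}}

```text
t: 22.2
position: [0.508, 0.1556, 0.1274]
tool_rot: [[0.666, 0.746, 0.0], [0.746, -0.666, -0.0], [0.0, 0.0, -1.0]]
ft_force: [-0.3, 0.2, 3.7]
grip_width: 0.0623
```

{"api": "send_rows", "payload": {
  "commands": [
    [0,0,0.005,0],
    [0,0,0.01,0],
    [0,0,0.015,0],
    [0,0,0.01,0],
    [0,0,0,0],
    [0,0,0,0],
    [0,0,0,0],
    [0,0,0,0],
    [0,0,0,0]
  ]
}}

```text
t: 23.1
position: [0.5078, 0.1555, 0.1668]
tool_rot: [[0.666, 0.746, -0.001], [0.746, -0.666, -0.0], [-0.001, -0.001, -1.0]]
ft_force: [0.2, 0.5, -2.1]
grip_width: 0.0616
```

```bash
python3 w.py wC
```

```text
[ 2.16047096e-02  1.41499964e-01 -2.50358319e+00 -4.57211787e+01
 -1.82042256e+01] [0.12050569 0.12183065 0.09907845 0.00598728 0.00319382] 23.7 [0.50800306 0.15548521 0.16719631] 0.061333446240778
```

View pics/wC.png

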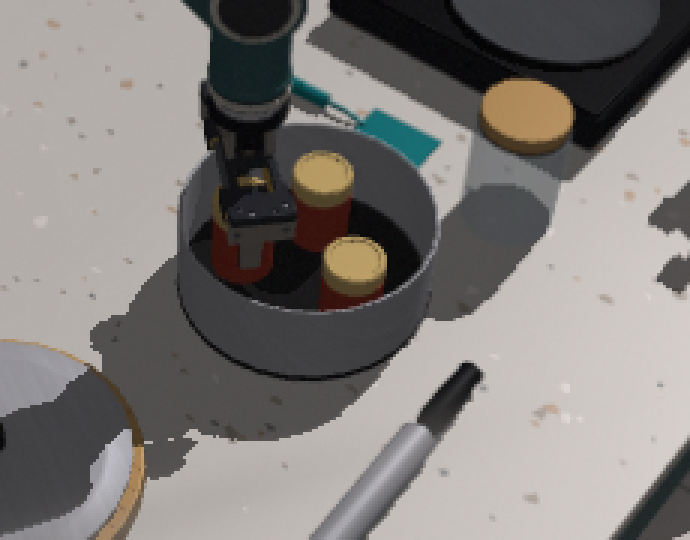

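Tin C reads about 2.5 N, lighter than A. Putting it back and going to tin B.

{"api": "send_rows", "payload": {
  "commands": [
    [0,0,-0.01,0],
    [0,0,-0.015,0],
    [0,0,-0.008,0],
    [0,0,-0.004,0],
    [0,0,-0.002,0],
    [0,0,-0.001,0],
    [0,0,0,0],
    [0,0,0,0]
  ]
}}

```text
t: 24.5
position: [0.5082, 0.1557, 0.1275]
tool_rot: [[0.666, 0.746, 0.001], [0.746, -0.666, 0.0], [0.001, 0.0, -1.0]]
ft_force: [0.7, 0.1, -0.8]
grip_width: 0.0617
```

{"api": "send_rows", "payload": {
  "commands": [
    [0,0,0,0],
    [0,0,0,0],
    [0,0,0,0],
    [0,0,0,0],
    [0,0,0,0]
  ],
  "fingers": 100
}}

```text
t: 25.0
position: [0.508, 0.1555, 0.1272]
tool_rot: [[0.666, 0.746, 0.0], [0.746, -0.666, -0.0], [0.0, 0.0, -1.0]]
ft_force: [-1.4, -0.2, -0.6]
grip_width: 0.0918
```

{"api": "send_rows", "payload": {
  "commands": [
    [0,0,0.01,0],
    [0,0,0.02,0],
    [0,0,0.03,0],
    [0,0,0.03,0],
    [0,0,0.02,0],
    [0,0,0.01,0],
    [0,0,0,0]
  ]
}}

```text
t: 25.7
position: [0.5086, 0.1557, 0.2487]
tool_rot: [[0.666, 0.746, 0.003], [0.746, -0.666, 0.0], [0.002, 0.002, -1.0]]
ft_force: [-0.2, -0.1, -0.5]
grip_width: 0.0916
```

{"api": "send_rows", "payload": {
  "commands": [
    [0.002,0.013,0,8],
    [0.002,0.013,0,8],
    [0.002,0.013,0,8],
    [0.002,0.013,0,8],
    [0.002,0.013,0,8],
    [0.002,0.013,0,8],
    [0.002,0.013,0,8],
    [0.003,0.018,0,8],
    [0,0,0,0],
    [0,0,-0.02,0],
    [0,0,0,0],
    [0,0,0,0]
  ]
}}

```text
t: 26.9
position: [0.5247, 0.2636, 0.2266]
tool_rot: [[-0.376, 0.926, -0.002], [0.926, 0.376, -0.001], [-0.0, -0.002, -1.0]]
ft_force: [0.0, 0.2, 0.5]
grip_width: 0.0921
```

```bash
python3 - <<'E'
from h import *
im=manip.grab_frame("scene"); cv2.imwrite("pics/s6.png",im[120:300,250:480,::-1].repeat(3,0).repeat(3,1))
s=manip.read_state();print(s["position"],s["ft_force"],s["tool_rot"][:,1],s["joint_positions"])
E
```

```text
[0.52496366 0.26401519 0.22724066] [-0.53792171  0.62193605  0.33854103] [ 9.26279593e-01  3.76836674e-01 -4.85483617e-04] [ 0.08423766  0.61140187 -0.82521242  1.7834866   0.53093755  0.98481535
 -0.56908151]
```

View pics/s6.png

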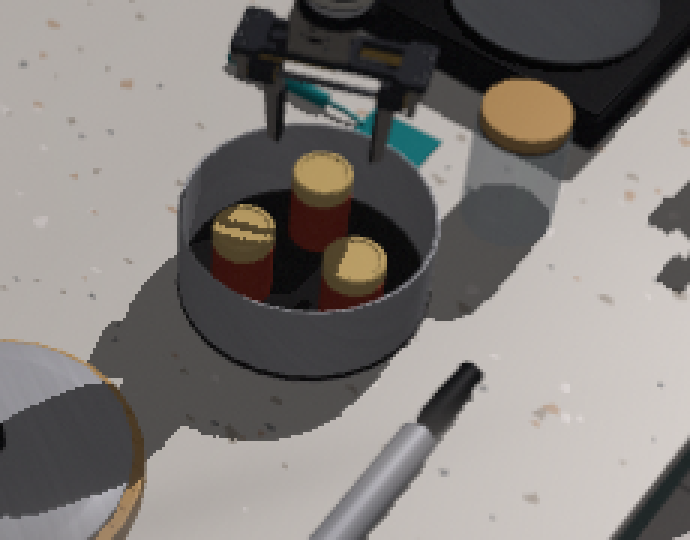

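All three tins stand upright and the fingers straddle tin B at crop (323,170).

{"api": "send_rows", "payload": {
  "commands": [
    [0,0,-0.01,0],
    [0,0,-0.02,0],
    [0,0,-0.02,0],
    [0,0,-0.02,0],
    [0,0,-0.015,0],
    [0,0,-0.01,0],
    [0,0,-0.005,0],
    [0,0,0,0],
    [0,0,0,0]
  ]
}}

```text
t: 27.85
position: [0.5253, 0.2649, 0.1278]
tool_rot: [[-0.379, 0.926, 0.001], [0.926, 0.379, 0.001], [0.0, 0.001, -1.0]]
ft_force: [0.1, 0.1, 0.0]
grip_width: 0.0918
```

{"api": "send_rows", "payload": {
  "commands": [
    [0,0,0,0],
    [0,0,0,0],
    [0,0,0,0],
    [0,0,0,0],
    [0,0,0,0],
    [0,0,0,0]
  ],
  "fingers": 0
}}

```text
t: 28.45
position: [0.525, 0.2645, 0.1274]
tool_rot: [[-0.378, 0.926, 0.0], [0.926, 0.378, -0.0], [-0.0, -0.0, -1.0]]
ft_force: [-1.1, -0.8, 3.2]
grip_width: 0.0619
```

{"api": "send_rows", "payload": {
  "commands": [
    [0,0,0.005,0],
    [0,0,0.01,0],
    [0,0,0.015,0],
    [0,0,0.01,0],
    [0,0,0,0],
    [0,0,0,0],
    [0,0,0,0],
    [0,0,0,0],
    [0,0,0,0]
  ]
}}

```text
t: 29.35
position: [0.5248, 0.2644, 0.1667]
tool_rot: [[-0.379, 0.926, -0.001], [0.926, 0.379, -0.0], [0.0, -0.001, -1.0]]
ft_force: [-0.4, 0.4, -1.8]
grip_width: 0.062
```

```bash
python3 w.py wB
```

```text
[-1.51713521e-02  3.66904871e-01 -1.06198476e+00 -5.02895543e+01
 -1.81473148e+01] [0.12729156 0.14165255 0.12821624 0.00519949 0.00290497] 29.95 [0.52498949 0.26454005 0.16720463] 0.06162856338488971
```

View pics/wB.png

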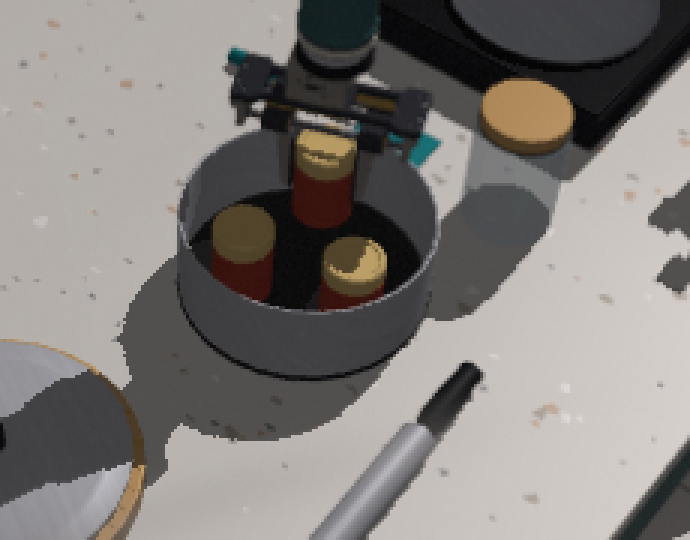

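Tin B reads about 1.1 N, so A is the heaviest at 3.9 N (C was 2.5 N). Returning B and going back to A.

{"api": "send_rows", "payload": {
  "commands": [
    [0,0,-0.01,0],
    [0,0,-0.015,0],
    [0,0,-0.008,0],
    [0,0,-0.004,0],
    [0,0,-0.002,0],
    [0,0,-0.001,0],
    [0,0,0,0],
    [0,0,0,0]
  ]
}}

```text
t: 30.75
position: [0.5253, 0.2647, 0.1275]
tool_rot: [[-0.378, 0.926, 0.001], [0.926, 0.378, 0.001], [0.0, 0.001, -1.0]]
ft_force: [0.1, -0.4, -1.4]
grip_width: 0.0616
```

{"api": "send_rows", "payload": {
  "commands": [
    [0,0,0,0],
    [0,0,0,0],
    [0,0,0,0],
    [0,0,0,0],
    [0,0,0,0]
  ],
  "fingers": 100
}}

```text
t: 31.25
position: [0.525, 0.2645, 0.1272]
tool_rot: [[-0.379, 0.926, 0.0], [0.926, 0.379, 0.0], [-0.0, 0.0, -1.0]]
ft_force: [0.6, -0.5, -0.2]
grip_width: 0.0922
```

{"api": "send_rows", "payload": {
  "commands": [
    [0,0,0.01,0],
    [0,0,0.02,0],
    [0,0,0.03,0],
    [0,0,0.03,0],
    [0,0,0.02,0],
    [0,0,0.01,0],
    [0,0,0,0]
  ]
}}

```text
t: 31.95
position: [0.5254, 0.2648, 0.2487]
tool_rot: [[-0.378, 0.926, 0.003], [0.926, 0.378, 0.001], [-0.0, 0.003, -1.0]]
ft_force: [0.3, -0.5, 0.1]
grip_width: 0.0919
```

{"api": "send_rows", "payload": {
  "commands": [
    [0.012,-0.009,0,7.2],
    [0.012,-0.009,0,7.2],
    [0.012,-0.009,0,7.2],
    [0.012,-0.009,0,7.2],
    [0.012,-0.009,0,7.2],
    [0.012,-0.009,0,7.2],
    [0.012,-0.009,0,7.2],
    [0.009,-0.01,0,7.2],
    [0,0,0,0],
    [0,0,-0.02,0],
    [0,0,0,0],
    [0,0,0,0]
  ]
}}

```text
t: 33.15
position: [0.6169, 0.1921, 0.226]
tool_rot: [[-0.984, 0.176, -0.002], [0.176, 0.984, -0.001], [0.002, -0.001, -1.0]]
ft_force: [0.4, -0.4, 0.0]
grip_width: 0.0917
```

```bash
python3 - <<'E'
from h import *
im=manip.grab_frame("scene"); cv2.imwrite("pics/s7.png",im[120:300,250:480,::-1].repeat(3,0).repeat(3,1))
for r in manip.mark_of("scene","tin_1"): print(r)
s=manip.read_state();print(s["position"],s["ft_force"],s["tool_rot"][:,1],s["joint_positions"])
E
```

```text
{'at': [0.6186, 0.1935, 0.0043], 'confidence': 0.96}
{'at': [0.5074, 0.1568, 0.0062], 'confidence': 0.95}
{'at': [0.5281, 0.2632, 0.0081], 'confidence': 0.69}
[0.61756207 0.19230668 0.22731241] [-0.23595142  0.08511275 -1.29479934] [1.75802368e-01 9.84425476e-01 9.78454579e-05] [ 0.30219387  0.79572651 -1.00669478  1.62678501  0.7280591   1.13665663
  0.5019391 ]
```

View pics/s7.png

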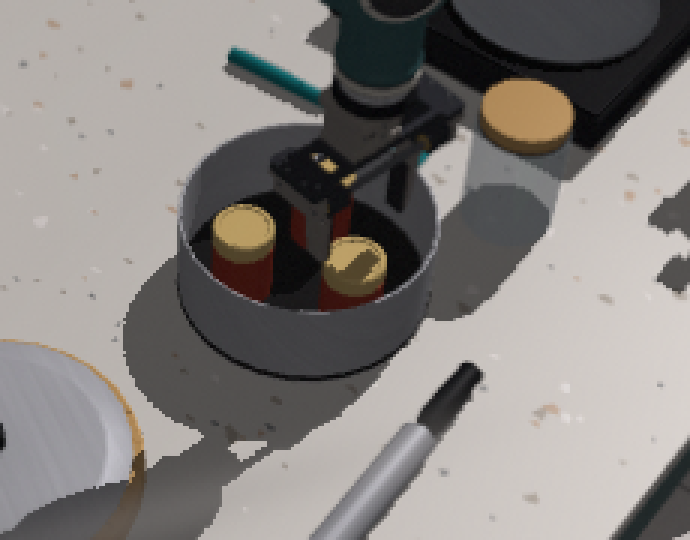

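All three stand where they were, and the fingers straddle tin A. Grip and lift by 0.20 m, which puts its underside at about 0.206 m.

{"api": "send_rows", "payload": {
  "commands": [
    [0,0,-0.01,0],
    [0,0,-0.02,0],
    [0,0,-0.02,0],
    [0,0,-0.02,0],
    [0,0,-0.015,0],
    [0,0,-0.01,0],
    [0,0,-0.005,0],
    [0,0,0,0],
    [0,0,0,0]
  ]
}}

```text
t: 34.15
position: [0.6183, 0.1918, 0.1278]
tool_rot: [[-0.984, 0.176, 0.001], [0.176, 0.984, 0.001], [-0.001, 0.001, -1.0]]
ft_force: [0.6, -0.1, 0.6]
grip_width: 0.092
```

{"api": "send_rows", "payload": {
  "commands": [
    [0,0,0,0],
    [0,0,0,0],
    [0,0,0,0],
    [0,0,0,0],
    [0,0,0,0],
    [0,0,0,0]
  ],
  "fingers": 0
}}

```text
t: 34.75
position: [0.6181, 0.1916, 0.1275]
tool_rot: [[-0.984, 0.176, 0.0], [0.176, 0.984, 0.0], [-0.0, 0.0, -1.0]]
ft_force: [0.3, 0.5, 1.6]
grip_width: 0.0616
```

{"api": "send_rows", "payload": {
  "commands": [
    [0,0,0.005,0],
    [0,0,0.01,0],
    [0,0,0.02,0],
    [0,0,0.03,0],
    [0,0,0.03,0],
    [0,0,0.03,0],
    [0,0,0.03,0],
    [0,0,0.025,0],
    [0,0,0.015,0],
    [0,0,0.005,0],
    [0,0,0,0],
    [0,0,0,0]
  ]
}}

```text
t: 35.95
position: [0.6176, 0.1911, 0.3259]
tool_rot: [[-0.984, 0.176, -0.002], [0.176, 0.984, -0.001], [0.002, -0.001, -1.0]]
ft_force: [0.5, -0.2, -4.3]
grip_width: 0.0615
```

{"api": "send_rows", "payload": {
  "commands": [
    [0,0,0,0],
    [0,0,0,0],
    [0,0,0,0],
    [0,0,0,0],
    [0,0,0,0],
    [0,0,0,0]
  ]
}}

```text
t: 36.55
position: [0.618, 0.1915, 0.3272]
tool_rot: [[-0.984, 0.176, 0.0], [0.176, 0.984, 0.0], [-0.0, 0.0, -1.0]]
ft_force: [0.3, 0.2, -4.2]
grip_width: 0.0619
```

```bash
python3 w.py wF; python3 - <<'E'
from h import *
im=manip.grab_frame("scene"); cv2.imwrite("pics/s8.png",im[:,:,::-1])
for t in ("tin_1","lid","board","canister","dispenser","tumbler"): print(t,[(r["at"],r["confidence"]) for r in manip.mark_of("scene",t)[:4]])
s=manip.read_state();print(s["position"],s["qvel"])
E
```

```text
[ 5.16818720e-02  3.04577740e-01 -3.96942149e+00 -5.24763137e+01
 -2.28990257e+01] [0.12117645 0.09942855 0.13976892 0.00424162 0.00108106] 37.15 [0.61799442 0.19152724 0.32720942] 0.06156135831802497
tin_1 [([0.5286, 0.2594, 0.0069], 0.94), ([0.6184, 0.1957, 0.2029], 0.72), ([0.5047, 0.1553, 0.0075], 0.66)]
lid [([0.4741, -0.179, 0.0278], 0.63), ([0.633, -0.4215, -0.0026], 0.63)]
board []
canister [([0.6563, 0.4243, 0.0029], 0.64)]
dispenser [([0.6341, -0.4231, 0.0024], 0.76)]
tumbler [([0.461, -0.4135, -0.0019], 0.66)]
[0.61797998 0.19151653 0.32717442] [-3.06114075e-03  1.77223885e-05 -2.84048971e-04  2.92849624e-04
  1.43190789e-03  1.00460931e-03  4.82117960e-04]
```

View pics/s8.png

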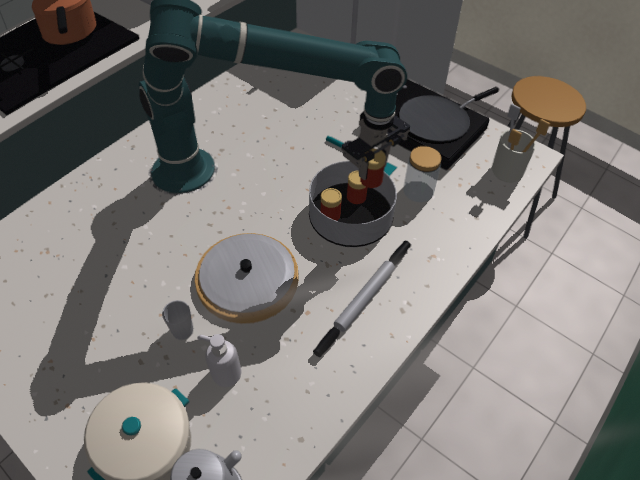

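The held tin is upright at about (374,172). The other two stand in the box at (331,203) and (357,187), the lid is on the board at (246,275), and nothing else has moved. Handing in.

```bash
python3 -c "
from cell import manip
print(manip.finish_job())"
```

```text
the job is handed in; nothing more can be done
None
```

I handed the job in at about 37 s of the 72 s allowed, holding the heaviest tin over the box. The hand-in gave no verdict.

**Lid:** I lifted it off by its knob, level, and set it on the board knob up. At the final check its centre was within about 5 mm of the board's.

**Hefting:** I lifted each tin about 40 mm and stood it back before taking the next. The wrist force readings clearly separate them:

| Tin (position in box) | Reading |
|---|---|
| Far side, x 0.618, y 0.192 | 3.9 N |
| Near right, x 0.508, y 0.156 | 2.5 N |
| Near left, x 0.525, y 0.265 | 1.1 N |

**Last checks:**
- **Held tin:** I gripped the 3.9 N tin again and it read 4.0 N. It is upright and still, its underside about 0.20 m above the counter and 0.10 m above the rim.
- **Other tins:** both stand upright in the box. Their weights, 2.5 N and 1.1 N, are inside the 0.5 to 2.9 N limits.
- **Everything else:** the canister, dispenser and tumbler measured within about 8 mm of their starting positions. The pin and spatula I checked only by eye.

**What was off:**
- While setting the lid down I pressed on the board with about 15–20 N for a moment. I eased off before letting go.
- The last look for the board itself found nothing, so I judged its position from the picture and the lid.

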